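Take a core reading through the warmer's probe port

TASK

Check the hot-holding box with the food probe: first turn the dial on its lid clockwise until it clicks past its detent and stops, so that the shutter swings clear of the probe port. Then take the probe by its handle out of its stand and lower its stem upright through the middle of the port, without the probe touching any part of the box, until the ring on the stem is level with the port's rim. Finish still holding the probe there, still and centred, and leave the three small jars where they stand.

Things in the scene. Friction and masses are not known exactly. Their poses are not given: they have to be found in the camera images.
- warmer: Hot-holding box, fixed: plain aluminium case 170 x 180 mm (its x, y), top of the lid 90 mm above the worktop, a small latch on the +y and -y sides. Origin: centre of the underside; z up. The dial's axis is at (0, +35 mm), the probe port at (0, -30 mm) in its frame. Hollow under the 25 mm thick lid; inner floor 12 mm above the worktop.
- port (a point): Centre of the port's mouth, 95 mm above the worktop: a vertical round bore of 20 mm diameter, 30 mm long (a 5 mm rim collar, 29 mm across, standing on the lid, then the 25 mm lid), with 53 mm of empty space below it. With the dial closed, a flat steel shutter lies 2 mm above the mouth.
- dial (a joint): Dial angle, rad: 0 = closed (shutter arm over the port, pointing to -y of the box); grows clockwise seen from above; 1.4 = open, end stop (arm points nearly to -x of the box). Starts at 0 to 0.12. A spring roller on the +y side of the dial makes a detent from 0.4 to 1.0, crest at 0.7, resisting with up to about 0.2 N m; elsewhere the dial turns with 0.03 N m of friction and stays where left.
- dial_grip (a point): On the dial's axis at grip height, 132 mm above the worktop: middle of the grip bar (42 mm long along this frame's x, 14 mm wide along y, 114 to 144 mm above the worktop). The frame turns with the dial; at joint 0 it is parallel to the box's. The flat shutter arm (20 mm wide, end of 17 mm radius 65 mm from the axis, top 100 mm above the worktop) points to its -y.
- stand: Fixed probe stand: an upright aluminium tube 36 mm across, 125 mm tall, on a round foot of 72 mm; its bore is 14 mm wide and open at the top. Origin: centre of the underside.
- probe: Loose food probe, about 0.1 kg, round about its z axis. Origin: tip of the stem; z runs up to the handle. Steel stem 6 mm in diameter (0 to 110 mm), flange 32 mm in diameter (110 to 116), round black handle 26 mm in diameter (116 to 170), cap to 173. It starts upright in the stand, the flange on the tube's rim: lift it 110 mm straight up to free the stem.
- probe_tip (a point): The tip of the stem.
- probe_ring (a point): Centre of the dark ring on the stem (9 mm in diameter, 2 mm thick), 50 mm above the tip.
- probe_handle (a point): Middle of the handle, the place to grip it, 143 mm above the tip.
- chilli_jar: Bystander: loose spice jar, 44 mm across, 105 mm tall, dark lid, behind the work. Origin: centre of the underside.
- pepper_jar: Bystander: loose spice jar, 45 mm across, 105 mm tall, dark lid, off to one side. Origin: centre of the underside.
- gel_jar: Bystander: loose low round jar, 56 mm across, 66 mm tall, near the front edge. Origin: centre of the underside.
Things that resemble listed ones, but are neither listed nor needed, are in the scene too. Leave any blue, orange or red look-alike of the stand alone.

How it is judged:
By the outcome, as a careful person would: the job done as asked, in the order asked, and still so for the second after the job is handed in, while the arm keeps its last pose, push and grip.
It also fails if it takes over 61 s, if anything falls off the work surface, if the arm or the gripper's body presses on something with over 40 N, if the wrist force passes 120 N, or if a joint passes its speed limit or range.

ROBOT

A 6-joint arm with a two-finger parallel gripper is mounted at the origin on a cart in front of the work surface, level with it; the furniture and walls round the work are solid. World frame = base frame: x ahead of the robot, y to its left, z up, the work surface at z = 0. Lengths are in m, angles in rad, forces in N, time in s.
With the tool pointing down it reaches from about 0.15 to 0.775 m from the base axis. Payload 6.1 kg.
Tool frame: the origin (TCP) lies on the centre line of the jaws, within the pads' length; the fingertips stand 14 mm ahead of it and the grasp point (between the pads) lies 5 mm behind it; z points along the fingers, y is the line along which they close (so a half turn about z gives the same grasp; the last joint's range is limited). The gripper opens to 85 mm and grips with 20 to 120 N. Pads are 22 mm wide; open, the fingers measure 114 mm over their backs; the gripper's body (76 mm by 85 mm) begins 54 mm behind the grasp point. The pads swing forward as they close: fully open they stand 13 mm farther back than shut.
Start: joints at [-1.207, 0.126, -0.04, 1.405, 0, 1.571], TCP at [0.187, -0.491, 0.245] pointing down, gripper open.
Joint ranges: [-2.72, 2.72], [-0.95, 1.95], [-1.27, 1.35], [-1.78, 2.02], [-1.46, 1.47], [-3.14, 3.14]. Speed limits (rad/s): [2.39, 2.39, 3.01, 3.14, 3.14, 3.14].

INTERFACE

Orientations are given as a unit quaternion [w, x, y, z].
In Python, from workcell import * gives the robot as it stands.
- The arm moves only by the shell command python3 -m pendant 'ROWS' [OPENING] [FORCE]. ROWS is rows parted by semicolons, their numbers by spaces, 1 to 20 of them, each of 6 numbers: dx, dy, dz in m, then a rotation vector rx, ry, rz in rad; each row shifts and turns the commanded pose from where the row before left it, along the tool's axes as they then stand; what a row does not reach is not made up. A row lasts 1/12 s, in which the tool goes at most 0.0417 m and 0.125 rad, less where a joint would pass 70% of its speed; a pose out of reach is approached as far as the arm can. OPENING is the finger opening in m, set as the command begins (- or left out keeps the last). The fingers move at their own pace and stop on an object; FORCE is the grip in N (left out, the last holds). Time passes only in rows, so rows that do not move let the fingers close. It prints the time, the measured TCP pose, the force, the opening and the grip force at its end.
- sense(): the state, without advancing time (a new reading comes with each control period).
- snapshot(name): name is "scene" or "top" or "wrist"; returns the picture (384x512x3 uint8, red, green, blue); there is no depth.
- get_calibration(name): a dict with "fx", "fy", "cx", "cy" (pixels), "xyz" and "attitude" of the camera in the world; the wrist camera has in their place "T_tool_cam" (4x4, takes a point from camera to tool coordinates, whose origin is the TCP and whose axes are the flange's). Camera axes: x right, y down, z forward; pixel columns grow to the right and rows downward; lengths in m; the calibration is good to about 2 mm. A picture is of the moment at which its call begins: read the wrist's pose just before it. get_calibration takes no time and is no camera call.
- finish_job(): hands the job in; it is judged then, once.
The state is a dict: "time": time; "q": joint angles; "dq": joint speeds; "joint_efforts": joint torques, N m; "ee_pos": TCP position; "tool_rot": TCP orientation; "force": force on the tool from outside, world axes, zero at the start; "wrist_torque": the same for the moment, N m; "gripper_width": finger opening in m; "finger_force": force on a finger pad.
Only numpy, scipy, OpenCV 4.12 (cv2) and the standard library are available. Lean on these libraries where they do the work, as an engineer would, in place of code of your own. Each camera call takes 0.05 s, during which the arm holds its last target. There are 200 camera calls.

## Working session

There is one attempt and no reset: what is moved stays moved. The work goes in short steps, Python scripts to look and compute and a shell command to move; the robot and the scene stay as the last step left them, time stands still between calls to the robot, and variables do not carry over. Pictures are saved under pics/ and viewed, at most 14 in all, crops included, and the job is handed in when it is done.

```bash
ls; mkdir -p pics
python3 - <<'E'
from workcell import *
import cv2,numpy as np
s=sense(); print(s['time'],s['ee_pos'],s['tool_rot'],s['gripper_width'])
for n in ["scene","top","wrist"]:
    c=get_calibration(n); print(n,c)
    im=snapshot(n); cv2.imwrite(f"pics/{n}0.png",im[:,:,::-1])
E
```

```text
pics
0.0 [ 0.18667177 -0.49028024  0.24453737] [-7.84702732e-04  9.83502626e-01  1.80892079e-01 -1.56342785e-04] 0.08524517495866407
scene {'fx': 467.12983131252975, 'fy': 467.12983131252975, 'cx': 261.82619264064, 'cy': 185.93629207125426, 'xyz': array([-0.20464419,  0.6500529 ,  0.75067325]), 'attitude': array([ 0.19809349, -0.35058044,  0.79380857, -0.4557634 ])}
top {'fx': 349.2861482816109, 'fy': 349.2861482816109, 'cx': 254.20133555634138, 'cy': 188.09766595789387, 'xyz': array([ 0.45929566, -0.06226325,  0.94463859]), 'attitude': array([ 0.05043814, -0.69984221,  0.71013001, -0.05824301])}
wrist {'fx': 342.3464847134434, 'fy': 342.3464847134434, 'cx': 254.17788609009895, 'cy': 190.13118353795582, 'T_tool_cam': array([[ 1.33719440e-03, -9.44834380e-01, -3.27545732e-01,
         8.56842703e-02],
       [ 9.99998411e-01,  8.77283989e-04,  1.55185721e-03,
         6.59755968e-04],
       [-1.17889742e-03, -3.27547287e-01,  9.44834052e-01,
        -1.29262130e-01],
       [ 0.00000000e+00,  0.00000000e+00,  0.00000000e+00,
         1.00000000e+00]])}
```

View pics/top0.png

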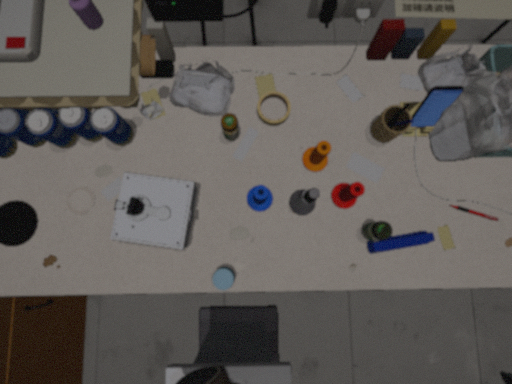

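View pics/scene0.png

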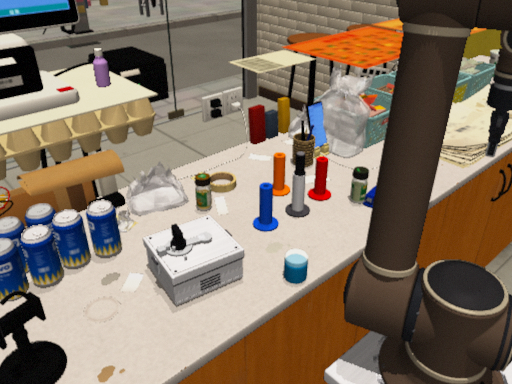

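The top view shows the box at about (155,210), with its dial at about (135,206), and the grey stand with the probe at about (303,203). The blue, orange and red look-alikes surround the stand, and the jars are at (230,127), (377,231) and (224,277). The scene view agrees: the dial is at (178,238) and the probe handle at (300,167).

Run:
```python
import cv2,numpy as np
t=cv2.imread('pics/top0.png');s=cv2.imread('pics/scene0.png')
r=lambda a:cv2.resize(a,(400,300),interpolation=cv2.INTER_CUBIC)
a=np.vstack([np.hstack([r(t[165:255,100:220]),r(t[160:235,270:370])]),np.hstack([r(s[210:300,140:260]),r(s[140:230,250:370])])])
cv2.imwrite('pics/crop0.png',a)
```

```text
(no output)
```

View pics/crop0.png

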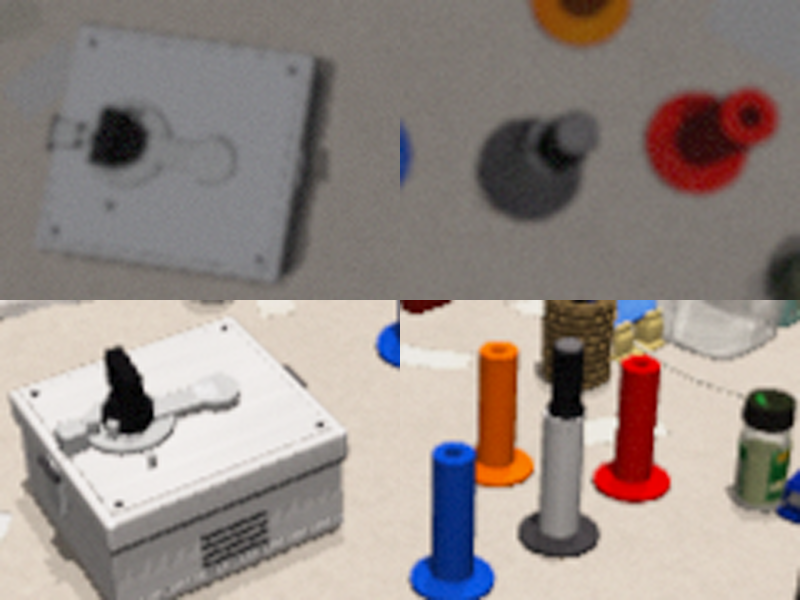

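```bash
cat > h.py <<'E'
import numpy as np,cv2
from scipy.spatial.transform import Rotation as R
from workcell import *
def rot(q): return R.from_quat([q[1],q[2],q[3],q[0]]).as_matrix()
def cam(n,st=None):
    c=get_calibration(n)
    if n=='wrist':
        T=np.eye(4);T[:3,:3]=rot(st['tool_rot']);T[:3,3]=st['ee_pos'];T=T@c['T_tool_cam'];return c,T[:3,:3],T[:3,3]
    return c,rot(c['attitude']),np.array(c['xyz'])
def ray(C,uv):
    c,M,o=C;d=M@np.array([(uv[0]-c['cx'])/c['fx'],(uv[1]-c['cy'])/c['fy'],1.]);return o,d/np.linalg.norm(d)
def plane(C,uv,z):
    o,d=ray(C,uv);return o+d*(z-o[2])/d[2]
def proj(C,P):
    c,M,o=C;p=M.T@(np.array(P)-o);return np.array([c['fx']*p[0]/p[2]+c['cx'],c['fy']*p[1]/p[2]+c['cy']])
def tri(C1,a,C2,b):
    A=[];B=[]
    for C,uv in((C1,a),(C2,b)):
        o,d=ray(C,uv);P=np.eye(3)-np.outer(d,d);A.append(P);B.append(P@o)
    x=np.linalg.lstsq(np.vstack(A),np.hstack(B),rcond=None)[0]
    return x,max(np.linalg.norm(P@x-b_) for P,b_ in zip(A,B))
E
python3 - <<'E'
from h import *
np.set_printoptions(precision=4,suppress=True)
T=cam('top');S=cam('scene')
t=lambda x,y:(100+.3*x,165+.3*y); s=lambda x,y:(140+.3*x,210+.3*(y-300))
# corners (-y+x etc): top order TL(+y,+x) TR(-y,+x) BR BL
tc=[(80,27),(315,55),(275,280),(38,250)]; sc=[(10,393),(218,318),(345,435),(108,525)]
ct=np.array([plane(T,t(*p),.09) for p in tc]);print(ct)
# scene: camera at +y, looking -y... guess order by projection
print([proj(S,p) for p in ct]);print([s(*p) for p in sc])
print('cap',tri(T,(314.5,193),S,(300.4,153.5)))
print('capplane',plane(T,(314.5,193),.188),plane(S,(300.4,153.5),.188))
foot=plane(T,(270+.25*130,160+.25*168),.004);print('foot',foot)
print('foot scene',plane(S,(250+.3*158,140+.3*(535-300)),.004))
print('dialtop top',plane(T,t(118,135),.144))
c=ct.mean(0);print('centre',c,'plane-scene ctr',np.mean([plane(S,s(*p),.09) for p in sc],0))
print('edges',np.linalg.norm(np.roll(ct,-1,0)-ct,axis=1), [np.degrees(np.arctan2(*(b-a)[[1,0]])) for a,b in zip(ct,np.roll(ct,-1,0))])
E
```

```text
[[0.6339 0.25   0.09  ]
 [0.6104 0.075  0.09  ]
 [0.4459 0.102  0.09  ]
 [0.4699 0.2734 0.09  ]]
[array([145.0053, 236.467 ]), array([210.6218, 212.9097]), array([244.7833, 247.0276]), array([175.4974, 275.6234])]
[(143.0, 237.9), (205.39999999999998, 215.4), (243.5, 250.5), (172.4, 277.5)]
cap (array([ 0.5654, -0.2039,  0.1822]), np.float64(0.0009908142968315268))
capplane [ 0.5639 -0.2035  0.188 ] [ 0.5582 -0.1945  0.188 ]
foot [ 0.5651 -0.2042  0.004 ]
foot scene [ 0.558  -0.1941  0.004 ]
dialtop top [0.5468 0.2011 0.144 ]
centre [0.54   0.1751 0.09  ] plane-scene ctr [0.5374 0.1855 0.09  ]
edges [0.1766 0.1667 0.1731 0.1657] [np.float64(-97.6673144579348), np.float64(170.6641069448115), np.float64(82.01425927254952), np.float64(-8.129796843154805)]
```

```bash
cat >> h.py <<'E'
np.set_printoptions(precision=4,suppress=True)
def go(p,yaw=None,s=None):
    s=s or sense();M=rot(s['tool_rot']);d=M.T@(np.array(p)-s['ee_pos'])
    print('t',round(s['time'],2),'pos',s['ee_pos'],'yawx',np.degrees(np.arctan2(M[1,0],M[0,0])),'tilt',M[:,2],'d',d,'rows>=',np.linalg.norm(d)/.0417)
    if yaw is not None:
        c,n=np.cos(np.radians(yaw)),np.sin(np.radians(yaw))
        G=np.array([[c,n,0],[n,-c,0],[0,0,-1.]]).T
        print('rotvec now',R.from_matrix(M.T@G).as_rotvec(),'d after turn',G.T@(np.array(p)-s['ee_pos']))
E
python3 -c "
from h import *
go([.47,-.2,.33])"
```

```text
t 0.15 pos [ 0.1867 -0.4904  0.2447] yawx 20.844525442302835 tilt [-0.0004  0.0012 -1.    ] d [ 0.3681 -0.1707 -0.0851] rows>= 9.940987901985183
```

```bash
python3 -m pendant '.031 -.014 -.007 0 0 0;.031 -.014 -.007 0 0 0;.031 -.014 -.007 0 0 0;.031 -.014 -.007 0 0 0;.031 -.014 -.007 0 0 0;.031 -.014 -.007 0 0 0;.031 -.014 -.007 0 0 0;.031 -.014 -.007 0 0 0;.031 -.014 -.007 0 0 0;.031 -.014 -.007 0 0 0;.031 -.014 -.007 0 0 0;.031 -.014 -.007 0 0 0;0 0 0 0 0 0;0 0 0 0 0 0;0 0 0 0 0 0'
python3 - <<'E'
from h import *
s=sense();print(s['q'],s['dq'],s['ee_pos']);im=snapshot('wrist');cv2.imwrite('pics/w1.png',im[:,:,::-1])
np.save('w1.npy',s,allow_pickle=True)
go([.50,.16,.32],168)
print(proj(cam('wrist',s),[.563,-.201,.188]))
E
```

```text
time: 1.4
ee_pos: [0.4745, -0.2012, 0.3289]
tool_rot: [-0.0, 0.983, 0.181, -0.001]
force: [0.6, -0.2, -0.9]
gripper_width: 0.0854
finger_force: 0.0
[-0.4009  0.1244  0.1423  1.5897 -0.0004  2.3762] [-0.0264 -0.0102 -0.0105 -0.0003  0.0016  0.0016] [ 0.4745 -0.2012  0.3289]
t 1.45 pos [ 0.4741 -0.2017  0.3289] yawx 20.813543187309392 tilt [-0.001  0.    -1.   ] d [ 0.1527 -0.3289  0.0089] rows>= 8.698026900791122
rotvec now [-0.0013 -0.0001 -2.5689] d after turn [0.0499 0.3592 0.0089]
[294.8565  75.3739]
```

View pics/w1.png

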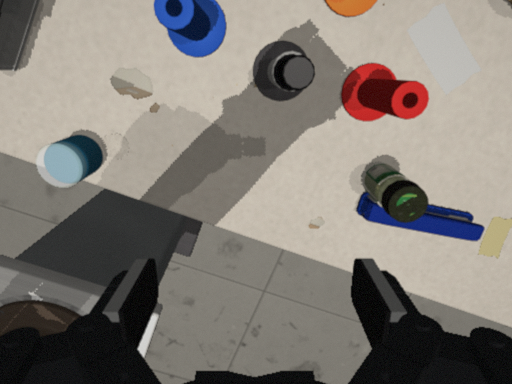

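The probe cap is at about (298,72) in the wrist view, with its black stand foot at about (283,70), close to the predicted position. The red look-alike is at (370,95) and the blue one at (190,20). Next is the box.

```bash
python3 -m pendant '.0153 -.0329 .001 0 0 0;.0153 -.0329 .001 0 0 0;.0153 -.0329 .001 0 0 0;.0153 -.0329 .001 0 0 0;.0153 -.0329 .001 0 0 0;.0153 -.0329 .001 0 0 0;.0153 -.0329 .001 0 0 0;.0153 -.0329 .001 0 0 0;.0153 -.0329 .001 0 0 0;.0153 -.0329 .001 0 0 0;0 0 0 0 0 -.12;0 0 0 0 0 -.12;0 0 0 0 0 -.12;0 0 0 0 0 -.12;0 0 0 0 0 -.12;0 0 0 0 0 -.12;0 0 0 0 0 -.12;0 0 0 0 0 -.12;0 0 0 0 0 -.12;0 0 0 0 0 -.12'
python3 -m pendant '0 0 0 0 0 -.12;0 0 0 0 0 -.12;0 0 0 0 0 -.12;0 0 0 0 0 -.12;0 0 0 0 0 -.12;0 0 0 0 0 -.12;0 0 0 0 0 -.12;0 0 0 0 0 -.12;0 0 0 0 0 -.12;0 0 0 0 0 -.12;0 0 0 0 0 -.12;0 0 0 0 0 0;0 0 0 0 0 0;0 0 0 0 0 0'
python3 - <<'E'
from h import *
s=sense();print(s['q'],s['dq'],s['ee_pos']);im=snapshot('wrist');cv2.imwrite('pics/w2.png',im[:,:,::-1])
np.save('w2.npy',s,allow_pickle=True)
go([.545,.21,.25],168)
s1=np.load('w1.npy',allow_pickle=True).item()
print(tri(cam('top'),(314.5,193),cam('wrist',s1),(297.5,72)))
E
```

```text
time: 3.12
ee_pos: [0.5005, 0.1589, 0.3192]
tool_rot: [-0.0, 0.708, 0.706, -0.0]
force: [-0.4, -0.1, -0.2]
gripper_width: 0.0852
finger_force: 0.0
time: 4.28
ee_pos: [0.5006, 0.1598, 0.3193]
tool_rot: [-0.0, 0.131, 0.991, -0.0]
force: [-0.8, 0.8, -0.0]
gripper_width: 0.0854
finger_force: 0.0
[ 0.309   0.1399  0.1389  1.57   -0.0001  0.5711] [ 0.0084  0.0006  0.0031  0.0009  0.     -0.0107] [0.5006 0.1598 0.3193]
t 4.33 pos [0.5006 0.16   0.3193] yawx 165.03576238690167 tilt [-0.0001 -0.0001 -1.    ] d [-0.03    0.0598  0.0693] rows>= 2.3089264617543708
rotvec now [-0.0001 -0.0001 -0.0517] d after turn [-0.033   0.0581  0.0693]
(array([ 0.5622, -0.2006,  0.2016]), np.float64(0.0004272799636677839))
```

View pics/w2.png

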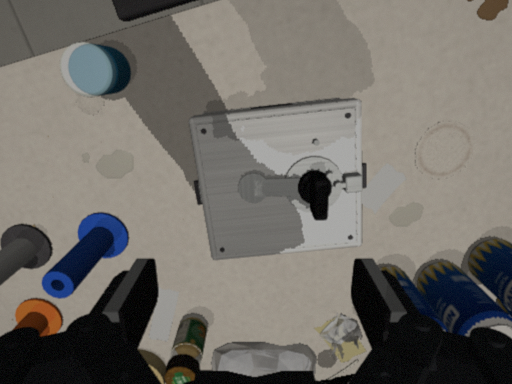

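The box lid is clear in this view. Its screws are at (204,131), (348,114), (350,238) and (222,250), its corners at (192,114), (360,98), (361,247) and (212,259), the shutter end at about (252,187), and the dial at about (316,190).

Run:
```python
from h import *
s=np.load('w2.npy',allow_pickle=True).item();W=cam('wrist',s);T=cam('top');S=cam('scene')
for z in(.09,):
    for nm,P in(('screw',[(204,131),(348,114),(350,238),(222,250)]),('corner',[(192,114),(360,98),(361,247),(212,259)])):
        X=np.array([plane(W,p,z) for p in P]);e=np.roll(X,-1,0)-X
        print(nm,X[:,:2].tolist(),X.mean(0),np.linalg.norm(e,axis=1),np.degrees(np.arctan2(e[:,1],e[:,0])))
t=lambda x,y:(100+.3*x,165+.3*y); c_=lambda x,y:(140+.3*x,210+.3*(y-300))
# screw triangulation top/scene/wrist
st=[(292,70),(94,42),(55,231),(261,260)]  # -y+x ; +y+x ; +y-x ; -y-x
ss=[(224,328),(36,394),(118,504),(320,425)]
ws=[(222,250),(350,238),(348,114),(204,131)]
for a,b,w in zip(st,ss,ws): print('TW',*tri(T,t(*a),W,w),'SW',*tri(S,c_(*b),W,w),'TS',*tri(T,t(*a),S,c_(*b)))
print('shutter end z.1',plane(W,(252,187),.1))
# black bar mask
im=cv2.imread('pics/w2.png');m=(im.max(2)<45).astype(np.uint8);m[:, :290]=0;m[:,345:]=0;m[:150]=0;m[240:]=0
n,l,stt,ce=cv2.connectedComponentsWithStats(m);i=1+np.argmax(stt[1:,4]);print(stt[i],ce[i])
r=cv2.minAreaRect(cv2.findContours((l==i).astype(np.uint8),0,1)[0][0]);print(r)
b=im[165:230,280:375];cv2.imwrite('pics/bar.png',cv2.resize(b,None,fx=8,fy=8,interpolation=cv2.INTER_CUBIC))
```

```text
screw [[0.463614048379159, 0.11517699759563549], [0.4851314524377914, 0.26365789207553114], [0.6261085627967735, 0.24162751155826961], [0.6028573840787231, 0.09303650629276645]] [0.5444 0.1784 0.09  ] [0.15   0.1427 0.1504 0.141 ] [ 81.7543  -8.8817 -98.8934 170.9653]
corner [[0.4437637169738281, 0.10855639861121652], [0.4725005437459657, 0.2781315457965395], [0.6410839248898381, 0.2521281613212292], [0.611373312392851, 0.07804185731439975]] [0.5422 0.1792 0.09  ] [0.172  0.1706 0.1766 0.1704] [ 80.3818  -8.7686 -99.6851 169.6819]
TW [0.6003 0.0926 0.0922] 0.0016892344585023142 SW [0.606  0.0906 0.0826] 0.0008511182263970859 TS [0.6003 0.093  0.0864] 0.0005171342068144748
TW [0.6224 0.2393 0.0946] 0.001774472026734441 SW [0.627  0.2412 0.0854] 0.0018886565882784534 TS [0.6234 0.2409 0.086 ] 0.00035739691323557614
TW [0.4842 0.2627 0.0903] 0.001228817409187636 SW [0.4855 0.2641 0.0869] 0.00033097360714957284 TS [0.484  0.2636 0.0871] 0.000891155266700746
TW [0.4622 0.1138 0.0858] 0.0019936909416244063 SW [0.4641 0.1137 0.0842] 0.0004470936641417842 TS [0.4611 0.1141 0.0859] 0.001159741396938748
shutter end z.1 [0.533  0.1486 0.1   ]
[ 298  170   33   50 1121] [315.2373 192.1677]
((314.0, 194.5), (32.0, 49.0), 0.0)
```

View pics/bar.png

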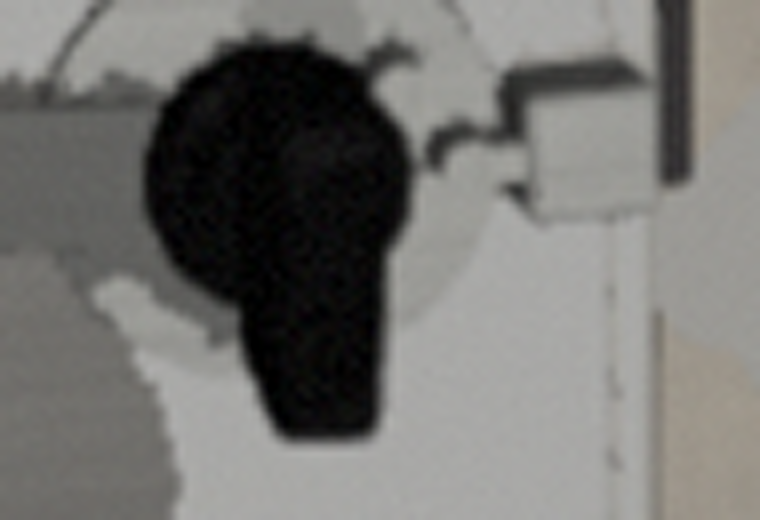

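Run:
```python
from h import *
s=np.load('w2.npy',allow_pickle=True).item();W=cam('wrist',s);S=cam('scene');T=cam('top')
print('hub',plane(W,(314.5,186.5),.114),'hub top view',plane(T,(135.5,206),.125))
P=lambda a:np.array([.5483,.2126,0])+.021*np.array([np.cos(a),np.sin(a),0])+[0,0,.144]
for g in(-9,-13,-17):print(g,proj(W,P(np.radians(g))),'seen 321,219', proj(S,P(np.radians(g))),proj(S,P(np.radians(g+180))),'scene seen bar top ~175,226')
go([.5483,.2126,.20],166.7)
```

```text
hub [0.5445 0.2123 0.114 ] hub top view [0.5477 0.207  0.125 ]
-9 [321.732  220.2029] seen 321,219 [172.8671 222.6859] [180.817  231.8885] scene seen bar top ~175,226
-13 [320.2188 220.2972] seen 321,219 [173.4759 222.4937] [180.1947 232.0926] scene seen bar top ~175,226
-17 [318.709 220.295] seen 321,219 [174.0998 222.3244] [179.5548 232.2728] scene seen bar top ~175,226
t 4.33 pos [0.5006 0.16   0.3193] yawx 165.03576238690167 tilt [-0.0001 -0.0001 -1.    ] d [-0.0325  0.0631  0.1193] rows>= 3.3288270455591
rotvec now [-0.0001 -0.0001 -0.029 ] d after turn [-0.0343  0.0621  0.1193]
```

```bash
python3 -m pendant '0 0 0 0 0 -.029;-.0066 .0124 .0238 0 0 0;-.0066 .0124 .0238 0 0 0;-.0066 .0124 .0238 0 0 0;-.0066 .0124 .0238 0 0 0;-.0066 .0124 .0238 0 0 0;0 0 .014 0 0 0;0 0 .014 0 0 0;0 0 .014 0 0 0;0 0 .014 0 0 0;0 0 .014 0 0 0;0 0 0 0 0 0;0 0 0 0 0 0;0 0 0 0 0 0'
python3 -m pendant '0 0 0 0 0 0;0 0 0 0 0 0;0 0 0 0 0 0;0 0 0 0 0 0;0 0 0 0 0 0;0 0 0 0 0 0;0 0 0 0 0 0;0 0 0 0 0 0' 0 60
python3 -c "
from h import *
s=sense();print(s['q'],s['wrist_torque']);go([.5475,.2122,.13],166.7)"
```

```text
time: 5.5
ee_pos: [0.5471, 0.2135, 0.1311]
tool_rot: [0.0, 0.115, 0.993, 0.0]
force: [0.1, 0.3, 0.2]
gripper_width: 0.0854
finger_force: 0.0
time: 6.17
ee_pos: [0.5473, 0.2133, 0.1316]
tool_rot: [0.001, 0.114, 0.993, 0.0]
force: [-0.4, -1.9, 6.9]
gripper_width: 0.0129
finger_force: 59.1
[ 0.3721  0.2635 -0.1208  1.1849 -0.0009  0.6011] [-0.3808  0.1608  0.0253]
t 6.17 pos [0.5473 0.2133 0.1316] yawx 166.8770058325021 tilt [ 0.0018 -0.0002 -1.    ] d [-0.0005 -0.001   0.0016] rows>= 0.04611577588450591
rotvec now [0.0002 0.0018 0.0031] d after turn [-0.0005 -0.001   0.0016]
```

```bash
python3 -m pendant '0 0 -.001 0 0 .1;0 0 0 0 0 .1;0 0 0 0 0 .1;0 0 0 0 0 .1;0 0 0 0 0 .1;0 0 0 0 0 .1;0 0 0 0 0 .1;0 0 0 0 0 .1;0 0 0 0 0 .1;0 0 0 0 0 .1;0 0 0 0 0 .1;0 0 0 0 0 .1;0 0 0 0 0 .04;0 0 0 0 0 0;0 0 0 0 0 0'
python3 -c "
from h import *
s=sense();print(s['q'],s['wrist_torque']);go([.5475,.2122,.13],86)"
```

```text
time: 7.42
ee_pos: [0.5475, 0.2135, 0.1316]
tool_rot: [0.001, 0.67, 0.743, 0.0]
force: [3.0, -0.7, 0.6]
gripper_width: 0.0128
finger_force: 59.3
[ 0.3721  0.2642 -0.1197  1.1856 -0.0007  1.8398] [-0.2022 -0.6919 -0.0007]
t 7.42 pos [0.5475 0.2135 0.1316] yawx 95.90676448758003 tilt [ 0.0014 -0.0002 -1.    ] d [-0.0013 -0.0001  0.0016] rows>= 0.04869087481131736
rotvec now [0.0014 0.0002 0.1729] d after turn [-0.0013  0.0001  0.0016]
```

```bash
python3 -m pendant '0 0 0 0 0 .03;0 0 0 0 0 .03;0 0 0 0 0 .03;0 0 0 0 0 .02;0 0 0 0 0 0;0 0 0 0 0 0'
python3 -c "
from h import *
s=sense();print(s['q'],s['wrist_torque']);go([.5475,.2122,.13],86)"
```

```text
time: 7.92
ee_pos: [0.5474, 0.2135, 0.1316]
tool_rot: [0.001, 0.709, 0.705, 0.0]
force: [5.2, -1.6, 0.5]
gripper_width: 0.0129
finger_force: 61.3
[ 0.3723  0.2642 -0.1197  1.1856 -0.0009  1.9489] [-0.4984 -1.0716  1.1013]
t 7.92 pos [0.5474 0.2135 0.1316] yawx 89.66738070688568 tilt [ 0.0015 -0.0004 -1.    ] d [-0.0013  0.0001  0.0016] rows>= 0.04964941666467724
rotvec now [0.0015 0.0003 0.064 ] d after turn [-0.0013  0.0001  0.0016]
```

```bash
python3 -m pendant '0 0 0 0 0 0;0 0 0 0 0 0;0 0 0 0 0 0;0 0 0 0 0 0;0 0 0 0 0 0;0 0 0 0 0 0;0 0 -.02 0 0 0;0 0 -.02 0 0 0;0 0 -.025 0 0 0;0 0 -.025 0 0 0;0 0 -.03 0 0 0;0 0 -.03 0 0 0;0 0 -.03 0 0 0;0 0 0 0 0 0;0 0 0 0 0 0' .085
python3 - <<'E'
from h import *
s=sense();np.save('w3.npy',s,allow_pickle=True);im=snapshot('wrist');cv2.imwrite('pics/w3.png',im[:,:,::-1])
t=snapshot('top');cv2.imwrite('pics/t3.png',t[:,:,::-1])
print(s['q'],s['gripper_width']);go([.52,-.17,.31],90)
W=cam('wrist',s);print('port expect',proj(W,[.5385,.1483,.095]))
a=cv2.resize(t[165:255,100:220,::-1],(400,300),interpolation=cv2.INTER_CUBIC)
cv2.imwrite('pics/c3.png',np.hstack([a,cv2.resize(im[:,:,::-1],(400,300))]))
E
```

```text
time: 9.17
ee_pos: [0.5475, 0.2139, 0.3133]
tool_rot: [0.001, 0.71, 0.704, 0.002]
force: [-0.1, -0.7, -0.1]
gripper_width: 0.0852
finger_force: 0.0
[0.3723 0.2586 0.272  1.5802 0.0001 1.9512] 0.08523885126093392
t 9.27 pos [0.5467 0.2135 0.3104] yawx 89.53736780754166 tilt [-0.001  -0.0003 -1.    ] d [-0.3837 -0.0236  0.0005] rows>= 9.2186912330943
rotvec now [-0.001   0.0003 -0.0081] d after turn [-0.3835 -0.0267  0.0004]
port expect [244.284 215.391]
```

View pics/c3.png

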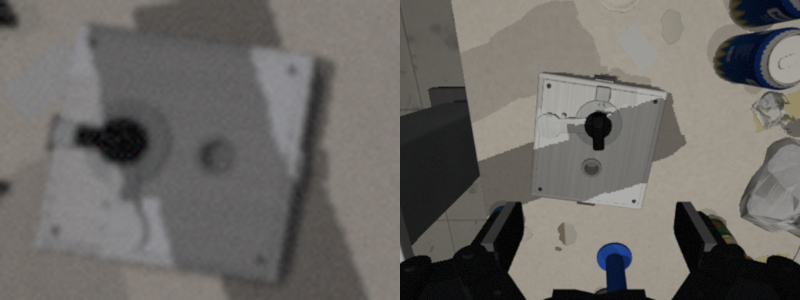

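The port is now open. It sits at about (246,214) in the wrist picture and (164.5,211) in the top picture, and the shutter points to the box's -x. Next I go to the probe for a second wrist view.

```bash
python3 -m pendant '-.036 .0015 0 0 0 0;-.036 .0015 0 0 0 0;-.036 .0015 0 0 0 0;-.036 .0015 0 0 0 0;-.036 .0015 0 0 0 0;-.036 .0015 0 0 0 0;-.036 .0015 0 0 0 0;-.036 .0015 0 0 0 0;-.036 .0015 0 0 0 0;0 0 0 0 0 0;0 0 0 0 0 0;0 0 0 0 0 0;0 0 0 0 0 0'
python3 - <<'E'
from h import *
s=sense();np.save('w4.npy',s,allow_pickle=True);im=snapshot('wrist');cv2.imwrite('pics/w4.png',im[:,:,::-1])
print(s['ee_pos'],s['dq'])
W4=cam('wrist',s);W1=cam('wrist',np.load('w1.npy',allow_pickle=True).item());W3=cam('wrist',np.load('w3.npy',allow_pickle=True).item())
e=proj(W4,[.563,-.201,.188]);print('expect',e)
def cr(f,u,v,r):
    u,v=int(u),int(v);i=cv2.imread(f)[max(v-r,0):v+r,max(u-r,0):u+r];print(f,max(u-r,0),max(v-r,0),i.shape);return cv2.resize(i,(300,300),interpolation=cv2.INTER_CUBIC)
cv2.imwrite('pics/c4.png',np.vstack([np.hstack([cr('pics/w1.png',297,75,30),cr('pics/w4.png',*e,30)]),np.hstack([cr('pics/w3.png',246,214,20),cr('pics/t3.png',164,211,15)])]))
E
```

```text
time: 10.35
ee_pos: [0.5574, -0.1096, 0.3105]
tool_rot: [-0.001, 0.71, 0.705, -0.0]
force: [0.5, 0.9, 0.2]
gripper_width: 0.0848
finger_force: 0.0
[ 0.5574 -0.1096  0.3105] [ 0.0126 -0.0053  0.0071  0.0015 -0.0015 -0.0024]
expect [259.6533 286.6673]
pics/w1.png 267 45 (60, 60, 3)
pics/w4.png 229 256 (60, 60, 3)
pics/w3.png 226 194 (40, 40, 3)
pics/t3.png 149 196 (30, 30, 3)
```

View pics/c4.png

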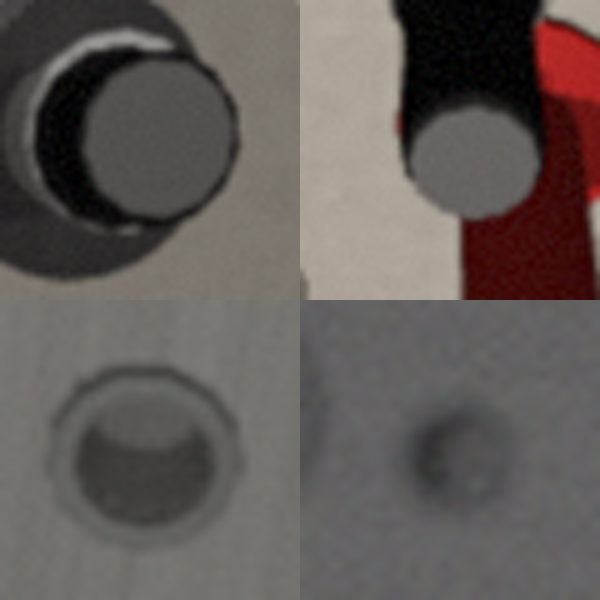

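Run:
```python
from h import *
L=lambda n:cam('wrist',np.load(n,allow_pickle=True).item())
W1,W3,W4,T=L('w1.npy'),L('w3.npy'),L('w4.npy'),cam('top')
print('cap 1-4',*tri(W1,(299,72.4),W4,(264,288.2)));print('T-4',*tri(T,(314.5,193),W4,(264,288.2)))
print('w1',plane(W1,(299,72.4),.188),'w4',plane(W4,(264,288.2),.188),'T',plane(T,(314.5,193),.188))
print('port 3T',*tri(W3,(245.3,214.7),T,(165.5,211.5)));print('w3',plane(W3,(245.3,214.7),.095),'T',plane(T,(165.5,211.5),.095))
go([.562,-.201,.21],90)
```

```text
cap 1-4 [ 0.5658 -0.2044  0.1854] 0.0010303391774921322
T-4 [ 0.5656 -0.2044  0.1848] 0.0012924180748539237
w1 [ 0.5647 -0.204   0.188 ] w4 [ 0.5668 -0.2026  0.188 ] T [ 0.5639 -0.2035  0.188 ]
port 3T [0.5383 0.1457 0.0864] 0.001116667299228211
w3 [0.5396 0.1491 0.095 ] T [0.5364 0.1438 0.095 ]
t 10.4 pos [ 0.5576 -0.1094  0.3108] yawx 89.63340389523408 tilt [-0.0009  0.0004 -1.    ] d [-0.0916  0.0051  0.1008] rows>= 3.26838515484395
rotvec now [-0.0009 -0.0004 -0.0064] d after turn [-0.0916  0.0044  0.1008]
```

```bash
python3 -m pendant '-.0236 .002 .015 0 0 0;-.0236 .002 .015 0 0 0;-.0236 .002 .015 0 0 0;-.0236 .002 .015 0 0 0;0 0 .014 0 0 0;0 0 .014 0 0 0;0 0 .014 0 0 0;0 0 .014 0 0 0;0 0 .014 0 0 0;0 0 .014 0 0 0;0 0 .014 0 0 0;0 0 0 0 0 0;0 0 0 0 0 0;0 0 0 0 0 0'
python3 -c "
from h import *
go([.5652,-.2037,.153],90)"
```

```text
time: 11.57
ee_pos: [0.5654, -0.2043, 0.1542]
tool_rot: [0.0, 0.71, 0.705, 0.0]
force: [0.0, -0.4, -0.6]
gripper_width: 0.0852
finger_force: 0.0
t 11.57 pos [ 0.5654 -0.2043  0.1542] yawx 89.61051551492811 tilt [ 0.0007 -0.0002 -1.    ] d [ 0.0006 -0.0002  0.0012] rows>= 0.031743990443342834
rotvec now [ 0.0007  0.0002 -0.0068] d after turn [ 0.0006 -0.0002  0.0012]
```

Now I close on the handle and lift a little to check the grip.

```bash
python3 -m pendant '0 0 0 0 0 0;0 0 0 0 0 0;0 0 0 0 0 0;0 0 0 0 0 0;0 0 0 0 0 0;0 0 0 0 0 0;0 0 0 0 0 0;0 0 0 0 0 0' 0 45
python3 -c "
from h import *
s=sense();print(s['wrist_torque']);go([.5652,-.2037,.30],90)"
```

```text
time: 12.23
ee_pos: [0.565, -0.2051, 0.1537]
tool_rot: [0.0, 0.71, 0.704, 0.0]
force: [-0.8, 0.2, 3.8]
gripper_width: 0.025
finger_force: 44.1
[ 0.0001  0.1308 -0.0423]
t 12.23 pos [ 0.565  -0.2051  0.1537] yawx 89.53622871918786 tilt [ 0.0005 -0.0002 -1.    ] d [ 0.0014  0.0002 -0.1463] rows>= 3.5080878869684313
rotvec now [ 0.0005  0.0002 -0.0081] d after turn [ 0.0014  0.0002 -0.1463]
```

```bash
python3 -m pendant '0 0 -.008 0 0 0;0 0 -.015 0 0 0;0 0 -.015 0 0 0;0 0 -.015 0 0 0;0 0 -.015 0 0 0;0 0 -.015 0 0 0;0 0 -.015 0 0 0;0 0 -.015 0 0 0;0 0 -.015 0 0 0;0 0 -.015 0 0 0;0 0 -.008 0 0 0;0 0 0 0 0 0;0 0 0 0 0 0;0 0 0 0 0 0'
python3 -c "
from h import *
s=sense();print(s['wrist_torque'],s['force']);go([.5385,.148,.30],90)"
```

```text
time: 13.4
ee_pos: [0.5648, -0.2049, 0.3032]
tool_rot: [-0.001, 0.71, 0.704, -0.0]
force: [0.6, -0.5, -0.8]
gripper_width: 0.0248
finger_force: 44.5
[-0.0015 -0.0008 -0.0046] [ 0.5634 -0.4687 -0.8288]
t 13.4 pos [ 0.5648 -0.2049  0.3032] yawx 89.54239153103723 tilt [-0.0014  0.0005 -1.    ] d [ 0.3527 -0.0291  0.0034] rows>= 8.48739954385228
rotvec now [-0.0014 -0.0005 -0.008 ] d after turn [ 0.3529 -0.0263  0.0032]
```

```bash
python3 -m pendant '.0147 -.0012 0 0 0 0;.0294 -.0024 0 0 0 0;.0294 -.0024 0 0 0 0;.0294 -.0024 0 0 0 0;.0294 -.0024 0 0 0 0;.0294 -.0024 0 0 0 0;.0294 -.0024 0 0 0 0;.0294 -.0024 0 0 0 0;.0294 -.0024 0 0 0 0;.0294 -.0024 0 0 0 0;.0294 -.0024 0 0 0 0;.0294 -.0024 0 0 0 0;.0147 -.0012 0 0 0 0;0 0 0 0 0 0;0 0 0 0 0 0;0 0 0 0 0 0;0 0 0 0 0 0'
python3 - <<'E'
from h import *
s=sense();np.save('w5.npy',s,allow_pickle=True);print(s['ee_pos'],s['tool_rot'],s['gripper_width'])
for n in('wrist','scene','top'):
    cv2.imwrite(f'pics/{n}5.png',snapshot(n)[:,:,::-1])
c=s['ee_pos']-[0,0,.1387]
for n in('wrist','scene','top'):
    C=cam(n,s);print(n,'tip',proj(C,c),'ring',proj(C,c+[0,0,.05]),'port',proj(C,[.5385,.148,.095]))
w=cv2.imread('pics/wrist5.png')
r=lambda a:cv2.resize(a,(400,300),interpolation=cv2.INTER_CUBIC)
sc=cv2.imread('pics/scene5.png')
cv2.imwrite('pics/c5.png',np.vstack([np.hstack([r(w),r(w[170:290,180:340])]),np.hstack([r(sc[130:280,110:310]),r(cv2.imread('pics/top5.png')[165:255,100:220])])]))
E
```

```text
time: 14.82
ee_pos: [0.5388, 0.1473, 0.304]
tool_rot: [-0.0, 0.71, 0.704, -0.0]
force: [0.6, -0.4, -1.9]
gripper_width: 0.0252
finger_force: 44.5
[0.5388 0.1473 0.304 ] [-0.0001  0.7103  0.7039 -0.0003] 0.025159127126442957
wrist tip [252.4011 179.8649] ring [252.0193 201.8814] port [252.4301 158.3181]
scene tip [202.5572 210.1165] ring [201.2242 191.2683] port [204.1561 235.3496]
top tip [156.3574 207.6992] ring [149.9743 205.3588] port [163.7696 210.6705]
```

View pics/c5.png

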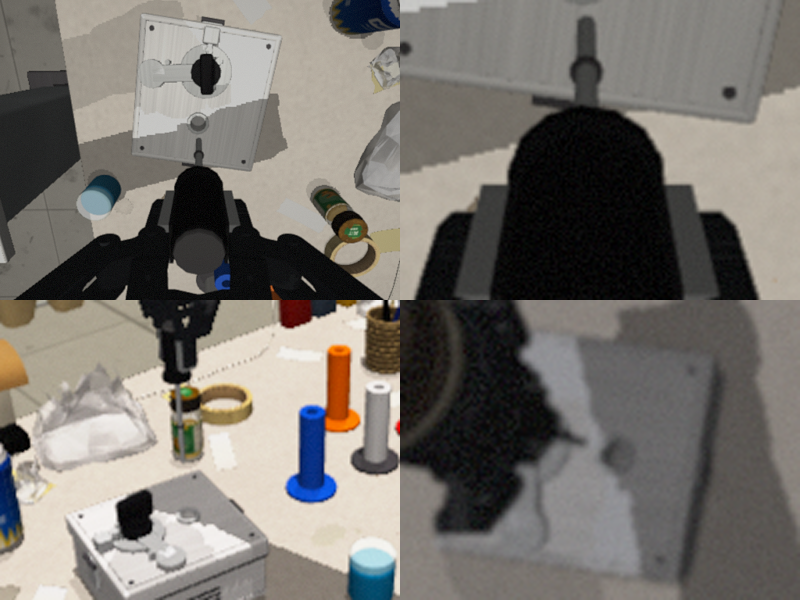

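The stem tip is at about (255,177), the ring at (254,198) and the port at (253,157) in the wrist picture, so the probe hangs nearly upright and close to the port axis. I lower the tip to just above the mouth and compare there.

```bash
python3 -m pendant '0 0 .008 0 0 0;0 0 .01 0 0 0;0 0 .01 0 0 0;0 0 .01 0 0 0;0 0 .01 0 0 0;0 0 .008 0 0 0;0 0 0 0 0 0;0 0 0 0 0 0;0 0 0 0 0 0;0 0 0 0 0 0'
python3 - <<'E'
from h import *
s=sense();np.save('w6.npy',s,allow_pickle=True);print(s['ee_pos'],s['tool_rot'],s['gripper_width'])
for n in('wrist','scene','top'):
    cv2.imwrite(f'pics/{n}6.png',snapshot(n)[:,:,::-1])
c=s['ee_pos']-[0,0,.1387]
for n in('wrist','scene','top'):
    C=cam(n,s);print(n,'tip',proj(C,c),'ring',proj(C,c+[0,0,.05]),'port',proj(C,[.5385,.148,.095]),'flange',proj(C,c+[0,0,.11]))
w=cv2.imread('pics/wrist6.png');sc=cv2.imread('pics/scene6.png');
r=lambda a:cv2.resize(a,(400,600),interpolation=cv2.INTER_CUBIC)
cv2.imwrite('pics/c6.png',np.hstack([r(w[155:245,225:285]),r(sc[175:265,175:235])]))
E
```

```text
time: 15.8
ee_pos: [0.5393, 0.1481, 0.249]
tool_rot: [0.0, 0.71, 0.704, 0.001]
force: [0.1, 0.1, -1.2]
gripper_width: 0.0243
finger_force: 44.4
[0.5393 0.1481 0.249 ] [0.0003 0.7099 0.7043 0.0005] 0.024349696906445954
wrist tip [252.1292 179.9634] ring [251.8102 201.955 ] port [251.3018 174.7903] flange [251.2025 243.8473]
scene tip [203.5356 229.919 ] ring [202.2605 212.0313] port [204.1561 235.3496] flange [200.6479 189.41  ]
top tip [162.15   209.7721] ring [156.5745 207.7246] port [163.7696 210.6705] flange [148.8815 204.8995]
```

View pics/c6.png

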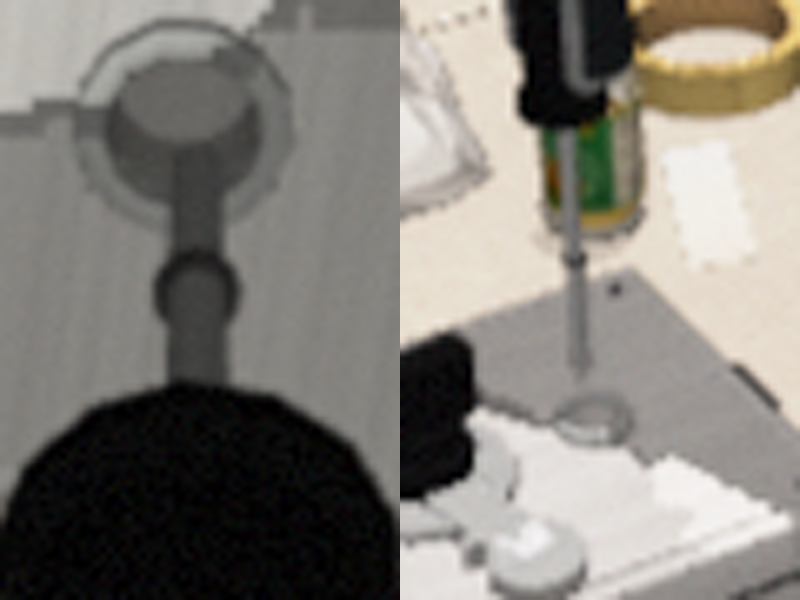

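Run:
```python
from h import *
s=np.load('w6.npy',allow_pickle=True).item();W=cam('wrist',s);S=cam('scene')
w=lambda x,y:(225+x/6.667,155+y/6.667);c=lambda x,y:(175+(x-400)/6.667,175+y/6.667)
for n,a,b,z in(('tip',w(197,166),c(580,372),.110),('ring',w(198,290),c(573,262),.160),('port',w(184,132),c(595,417),.095)):
    print(n,*tri(W,a,S,b),'W',plane(W,a,z),'S',plane(S,b,z))
# stem columns in wrist & scene crop by gradient: print stem edge rows
g=cv2.cvtColor(cv2.imread('pics/wrist6.png'),6)
for v in(184,187,190,206,209):print(v,g[v,244:266])
g=cv2.cvtColor(cv2.imread('pics/scene6.png'),6)
for v in(198,204,210,219,224,228):print(v,g[v,192:212])
```

```text
tip [0.5419 0.149  0.1077] 0.0016595834450024883 W [0.5413 0.1481 0.11  ] S [0.5392 0.1526 0.11  ]
ring [0.5416 0.1494 0.1541] 0.0010690731917024768 W [0.5413 0.1505 0.16  ] S [0.5341 0.1556 0.16  ]
port [0.5398 0.1464 0.0875] 0.0007271799916388802 W [0.5396 0.148  0.095 ] S [0.5314 0.153  0.095 ]
184 [116 106  93  82  75  73  66  60  59  61  63  63  63  62  79 110 113 113
 109 109 118 125]
187 [112 110 114 114 121 111  91  60  61  64  66  63  63  64  86 108 112 116
 124 133 131 135]
190 [132 131 133 134 128 113  91  63  62  63  65  63  61  64  94 133 133 134
 134 132 133 133]
206 [133 133 130 126 129 115  70  59  64  64  65  64  63  60  75 106 132 133
 134 133 130 130]
209 [134 131 130 128 131 115  63  59  62  65  67  64  63  62  71 106 131 132
 134 133 129 132]
198 [223 223 222 198 112  68  80 109 113  85  71  71  60  59  84 125 130 121
 113 143]
204 [221 222 220 220 145  61  55  98 117  89  70  67  51  47  62 106 125 114
 100 165]
210 [223 223 211 199 194 173 163 136 117 112 119 129 124 115 112 150 166 164
 207 224]
219 [222 212 204 193 167 164 155 152 131 115 114 136 148 150 128 120 141 151
 153 157]
224 [149 151 150 152 150 151 154 150 129 118 105 135 148 152 149 151 152 149
 151 152]
228 [150 149 150 148 151 151 148 150 126 119 112 120 146 151 150 155 152 153
 151 150]
```

```bash
python3 -m pendant '-.0015 -.0017 0 0 0 0;0 0 0 0 0 0;0 0 .006 0 0 0;0 0 .01 0 0 0;0 0 .01 0 0 0;0 0 .01 0 0 0;0 0 .006 0 0 0;0 0 0 0 0 0;0 0 0 0 0 0;0 0 0 0 0 0;0 0 0 0 0 0'
python3 - <<'E'
from h import *
s=sense();np.save('w7.npy',s,allow_pickle=True);print(s['ee_pos'],s['tool_rot'],s['force'])
for n in('wrist','scene','top'):
    cv2.imwrite(f'pics/{n}7.png',snapshot(n)[:,:,::-1])
c=s['ee_pos']-[0,0,.1387]
for n in('wrist','scene'):
    C=cam(n,s);print(n,'ring',proj(C,c+[0,0,.05]),'port',proj(C,[.5396,.148,.095]),'flange',proj(C,c+[0,0,.11]))
w=cv2.imread('pics/wrist7.png');sc=cv2.imread('pics/scene7.png');
r=lambda a:cv2.resize(a,(400,600),interpolation=cv2.INTER_CUBIC)
cv2.imwrite('pics/c7.png',np.hstack([r(w[165:255,225:285]),r(sc[185:275,175:235])]))
E
```

```text
time: 16.87
ee_pos: [0.5376, 0.1466, 0.2069]
tool_rot: [0.0, 0.71, 0.704, 0.0]
force: [0.1, 0.0, -0.9]
gripper_width: 0.0247
finger_force: 44.4
[0.5376 0.1466 0.2069] [0.0002 0.7099 0.7043 0.0004] [ 0.1207  0.0213 -0.9158]
wrist ring [251.8358 201.9494] port [254.72  188.968] flange [251.2135 243.8449]
scene ring [204.3083 227.2198] port [203.8763 235.1421] flange [202.787  205.4886]
```

View pics/c7.png

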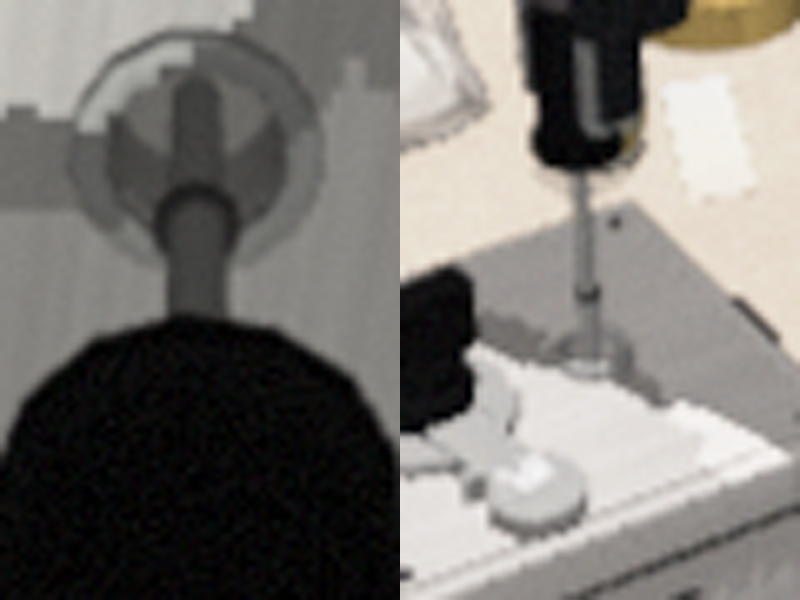

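Run:
```python
from h import *
s=np.load('w7.npy',allow_pickle=True).item();W=cam('wrist',s);S=cam('scene');z=s['ee_pos'][2]-.1387
w=lambda x,y:(225+x/6.667,165+y/6.667);c=lambda x,y:(175+(x-400)/6.667,185+y/6.667)
print('port',plane(W,w(196.5,145),.095),'collar',plane(W,w(196,147),.095));print('ring',plane(W,w(198,225),z+.05),'tip',plane(W,w(196,98),z))
print('S ring',plane(S,c(588,292),z+.05),'port',plane(S,c(595,350),.095),tri(S,c(588,292),W,w(198,225)),tri(S,c(595,350),W,w(196.5,145)))
print('flange edge top of black, col/row', w(198,318))
C=W
for q in([.5376,.1466],):
    # predicted far edge of flange (radius 16 toward tool +x) at heights
    print([proj(W,[q[0],q[1]+.016,z+h]) for h in(.11,.116)])
```

```text
port [0.5394 0.1497 0.095 ] collar [0.5394 0.1495 0.095 ]
ring [0.5395 0.1489 0.1182] tip [0.5394 0.1468 0.0682]
S ring [0.5342 0.1523 0.1182] port [0.5316 0.1528 0.095 ] (array([0.5397, 0.1478, 0.1135]), np.float64(0.0006452725654561179)) (array([0.5394, 0.1475, 0.088 ]), np.float64(6.683757396926242e-05))
flange edge top of black, col/row (254.6985150742463, 212.69761511924403)
[array([250.9828, 215.362 ]), array([250.8874, 220.2851])]
```

```bash
python3 -m pendant '.0008 0 0 0 0 0;0 0 .003 0 0 0;0 0 .005 0 0 0;0 0 .005 0 0 0;0 0 .005 0 0 0;0 0 .003 0 0 0;0 0 .0022 0 0 0;0 0 0 0 0 0;0 0 0 0 0 0;0 0 0 0 0 0;0 0 0 0 0 0;0 0 0 0 0 0'
python3 - <<'E'
from h import *
s=sense();np.save('w8.npy',s,allow_pickle=True);print(s['ee_pos'],s['tool_rot'],s['force'],s['wrist_torque'])
for n in('wrist','scene','top'):
    cv2.imwrite(f'pics/{n}8.png',snapshot(n)[:,:,::-1])
w=cv2.imread('pics/wrist8.png');sc=cv2.imread('pics/scene8.png');
r=lambda a:cv2.resize(a,(400,600),interpolation=cv2.INTER_CUBIC)
cv2.imwrite('pics/c8.png',np.hstack([r(w[165:255,225:285]),r(sc[205:265,185:225])]))
E
```

```text
time: 18.02
ee_pos: [0.5374, 0.1474, 0.1834]
tool_rot: [0.0, 0.71, 0.704, 0.0]
force: [-0.5, -0.4, -1.3]
gripper_width: 0.0253
finger_force: 44.4
[0.5374 0.1474 0.1834] [0.0001 0.7099 0.7043 0.0002] [-0.5168 -0.3989 -1.3086] [-0.0041  0.0567 -0.0009]
```

View pics/c8.png

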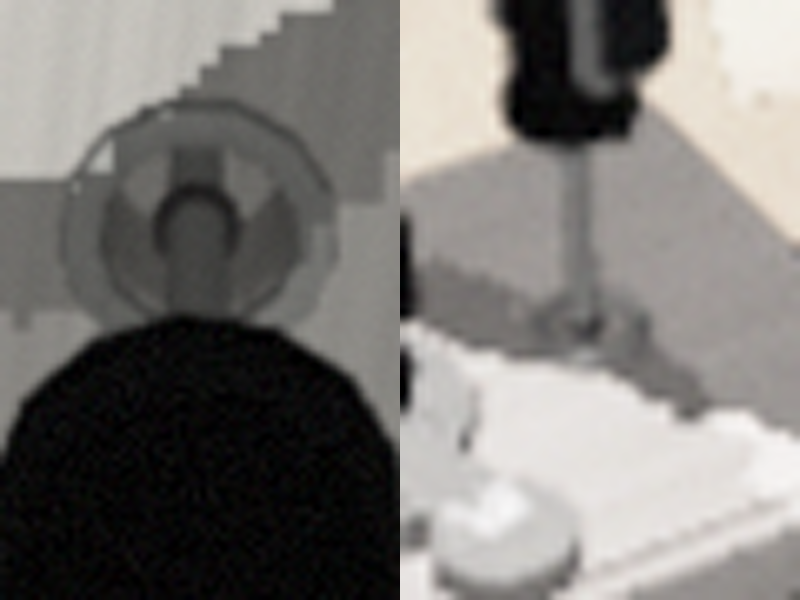

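The ring sits inside the mouth, centred to within about 1 mm: ring at about (197,224) and mouth at (200,230) in the crop, at 9.8 px/mm. The scene view shows it level with the rim, and the forces are near zero.

```bash
python3 -c "
from h import *
s=sense();print(s['dq'],s['force']);print(finish_job())"
```

```text
[-0.0002  0.0001 -0.0003 -0.0009 -0.0009  0.001 ] [ 0.2431 -0.0589 -1.37  ]
the job is handed in; nothing more can be done
None
```

The job is handed in at about 18 s: the dial is turned to its end stop, and the probe is held still in the port, ring level with the rim and centred to about 1 mm by the camera views, with nothing but the dial and probe handled.

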